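# Lock the sliding length stop with its detent pin

## Task

The bench's length stop has been left pushed in and unlocked. Pull its T-handled pin straight up out of the holder, draw the stop bar out until its hole lies under the hole in the sleeve, and push the pin down through both until it clicks and its collar sits flat on the sleeve, then let go. Find the hole by feel and never ram the pin or bar against what does not give: stop at the first firm resistance, 40 N at the very most; leave the other things on the bench alone.

Things in the scene. Friction and masses are not known exactly. Their poses are not given: they have to be found in the camera images.
- pin_grip (a point): T-handled steel locking pin, 110 g (0.7 to 1.4 times that); this point is the centre of its cross bar, a box 44 mm long (x), 12 mm wide (y), 14 mm high (z); z points up the pin. Below the cross bar is a 10 mm thick stem down to the collar. Starts home in the holder, yaw within 0.7 rad of the holder's.
- pin_collar (a point): centre of the flat underside of the same pin's collar, 31 mm below the cross bar's centre; the collar is 22 mm across, 8 mm thick; this face lies on the sleeve or holder when the pin is home.
- pin_tip (a point): lower end of the same pin: the shaft is 12 mm thick and reaches 50 mm below the collar to this point, tapering over its last 2 mm to 10 mm; a waist (detent neck) lies 7 to 18 mm above the tip.
- holder_hole (a point): pin holder, a dark steel block 50 x 50 mm, 58 mm high, on a 90 x 70 mm foot fixed to the bench; this point is the centre of the mouth of its vertical 13 mm hole, level with its top. Two sprung balls inside click into the pin's neck; pulling the pin straight up out of them takes roughly 6 to 15 N.
- guide_hole (a point): steel sleeve of the length stop, fixed to the bench: 62 mm (x) by 100 mm (y), 58 mm high, on a 120 x 150 mm foot. This point is the centre of the mouth of the vertical 13 mm pin hole in its 18 mm thick top, level with the top. y is the direction in which the stop bar slides outwards, z up.
- guide_bar (a point): fixed point 20 mm below the mouth of the sleeve's hole, at the height of the flat bar's upper face inside the sleeve. A pin put in while the bar's hole is elsewhere stands here on the bar, upright, held by the sleeve's hole, with its collar 30 mm above the sleeve; let go, it drops by itself when the bar's hole comes under it.
- guide_detent (a point): fixed point under the bar, 37 mm below the mouth of the sleeve's hole, between two sprung balls like the holder's, just below the sleeve's floor (4 mm thick, 14 mm hole). A pin dropped through the bar's hole rests here with its collar some 11 to 16 mm above the sleeve; pushing it on takes roughly 5 to 13 N until it clicks in and the collar lies on the sleeve.
- stop_top (a point): centre of the top edge of the upright steel stop plate, 60 mm wide (x), 10 mm thick (y), 72 mm tall, 52 mm higher here than the sleeve's top; axes as the sleeve's. Pinch it to slide the bar, which drags with about 3 N. The bar starts pushed in, 25 to 42 mm short of its place, and slides from 55 mm short of it to 35 mm beyond.
- stop_foot (a point): foot of the same plate, on the flat bar (46 x 10 mm), in a saddle 30 mm (y) by 14 mm high, bolted through slots: it may be clamped from 135 to 175 mm out (y) from the bar's single 14 mm pin hole. So the two holes meet somewhere with this point 135 to 175 mm out from the sleeve's hole; the hole in the bar is hidden in the sleeve and its exact place must be felt.
- glue_mid (a point): white glue bottle, 52 mm across, 110 mm tall, standing; this point is its centre. A bystander, to be left alone.
- jar_mid (a point): glass jar of screws, 60 mm across, 70 mm tall, standing; this point is its centre. A bystander, to be left alone.
- tape_mid (a point): grey tape measure case 65 x 35 x 60 mm, standing; this point is its centre. A bystander, to be left alone.
- offcut_mid (a point): pine board offcut 90 x 160 x 20 mm, lying flat; this point is its centre. A bystander, to be left alone.
- bolt_mid (a point): plain hexagon-type bolt, 12 mm shank, 58 mm long, lying on the bench; it is not the pin; this point is its centre. A bystander, to be left alone.
- wrench: steel wrench 160 mm long lying flat, origin on its underside near its middle. A bystander, to be left alone.
Things that resemble listed ones, but are neither listed nor needed, are in the scene too. What is shaped like the part that bears holder_hole but purple is not meant.

How it is judged:
On the way, in this order (a step that is already met when the one before it is completed fails the run):
1. the pin is pulled clear of its holder (z of pin_grip in the frame of holder_hole above 0.085 m), for 0.1 s.
2. the pin is home: through the sleeve and the bar, collar down on the sleeve (z of pin_grip in the frame of guide_hole below 0.0335 m and horizontal distance between pin_collar and guide_hole below 0.004 m and angle between pin_grip's own z axis and vertical below 0.12 rad), for 0.2 s.
At the end, for the whole second after the job is handed in: The pin is upright (within 0.12 rad) in the sleeve's hole, through the bar, its collar's centre within 4 mm of the hole's and within 2.5 mm of the sleeve's top, at rest and let go (all of step 2 and linear speed of pin below 0.02 m/s); the robot touches nothing.
It fails at once if the pin is pressed against the bar, or the bar against the pin, with more than 40 N (contact force between pin and bar above 40 N).
It fails at once if the pin is pressed on the sleeve with more than 70 N (contact force between pin and guide above 70 N).
It fails at once if another thing on the bench is pushed more than 30 mm away (distance of any of glue_mid, jar_mid, tape_mid, offcut_mid, bolt_mid, wrench from where it was at the start of the episode above 0.03 m).
It also fails if it takes over 61 s, if anything falls off the work surface, if the arm or the gripper's body presses on something with over 40 N, if the wrist force passes 120 N, or if a joint passes its speed limit or range.

## Robot

A 6-joint arm with a two-finger parallel gripper is mounted at the origin on the work surface. World frame = base frame: x ahead of the robot, y to its left, z up, the work surface at z = 0. Lengths are in m, angles in rad, forces in N, time in s.
With the tool pointing down it reaches from about 0.4 to 0.825 m from the base axis. Payload 7 kg.
Tool frame: the origin (TCP) lies midway between the tips of the shut fingers; the grasp point (between the pads) lies arm.hold_point_z behind it (arm.hold_point_z is the distance from the TCP to the grasp point, in m); z points along the fingers, y is the line along which they close (so a half turn about z gives the same grasp; the last joint's range is limited). The gripper opens to 88 mm and grips with 3 to 60 N. Pads are 19 mm wide; open, the fingers measure 130 mm over their backs; the gripper's body (78 mm by 193 mm) begins 47 mm behind the grasp point.
Start: joints at [-0.901, 0.359, 0.012, 0, -1.224, -0.288], TCP at [0.251, -0.626, 0.227] pointing down, gripper open.
Joint ranges: [-3.07, 3.07], [-1.43, 2.12], [-1.02, 1.25], [-3.03, 1.67], [-3.05, -0], [-3.03, 3.03]. Speed limits (rad/s): [2.39, 2.39, 3.01, 3.14, 3.14, 3.14].

## Interface

Orientations are given as [roll, pitch, yaw] about the fixed x, y, z axes, in that order (R = Rz(yaw) Ry(pitch) Rx(roll)).
In Python, from station import arm gives the robot as it stands.
- The arm moves only by the shell command python3 -m crank 'ROWS' [OPENING] [FORCE]. ROWS is JSON, a list that holds one entry, the list of rows, each a list of 4 numbers: the shift along the tool's x, y, z in units of 25 mm (1.0 is 25 mm), then the turn about the tool's z in units of 5 degrees (1.0 is 5 degrees). A call has 1 to 12 rows; each row is the pose to reach, as a shift and turn from the pose commanded when the call began, along the tool's axes at that moment; what a row does not reach only later rows make up. A row lasts 1/8 s, in which the tool goes at most 62.5 mm and 10.7 degrees, less where a joint would pass 70% of its speed; a pose out of reach is approached as far as the arm can. A call with a gripper value outside its range is refused whole. OPENING is the closure, from 0 (fully open) to 1 (shut), set as the call begins (- or left out, the last holds). The fingers move at their own pace and stop on an object; FORCE is the grip in N (left out, the last holds). Time passes only in rows, so rows that repeat a pose let the fingers close. It gives the time, the measured TCP pose, the force, the opening and the grip force at its end, in the units of the state.
- arm.get_state(): the state, without advancing time (a new reading comes with each control period).
- arm.grab_frame(name): name is "scene" or "top"; returns (picture, depth): 480x640x3 uint8, red, green, blue; 480x640 float32, m along the optical axis (not along the pixel's ray), 0 where there is no reading.
- arm.get_calibration(name): a dict with "mtx" (3x3 intrinsics, pixels), "k1" (the pictures are not rectified: a ray, as slopes to the right and down, at radius r is drawn at 1 + k1 r^2 times it, then the intrinsics apply), "R" (3x3) and "t" (3): a world point X has camera coordinates R X + t. Camera axes: x right, y down, z forward; pixel columns grow to the right and rows downward; lengths in m; the calibration is good to about 2 mm. A picture is of the moment at which its call begins. get_calibration takes no time and is no camera call.
- arm.job_done(): hands the job in; it is judged then, once.
Trained networks look in the newest picture that a camera, given by its name, has taken for a name from the list of things; names that differ only in an ending like _2 or _b are one class to them, and where a whole thing is asked for, a point or a joint stands for the part that bears it (a point fixed in the world has none). Each returns a list of dicts, best first, with "score" (0 to 1); they miss things now and then, are a little off and sometimes report something else, mostly with a low value. They report only what shows in the picture. A call takes as long as a camera call. They do not tell look-alikes from the thing itself.
- arm.recognise(thing, camera): "extent" ([left, top, width, height] in pixels, round what is visible of it).
- arm.trace(thing, camera): "mask" (480x640 bool, what is visible of it) and "extent" ([left, top, width, height] in pixels, round what is visible of it).
The state is a dict: "t": time; "q": joint angles; "qd": joint speeds; "joint_efforts": joint torques, N m; "eef_pos": TCP position; "ee_rot": TCP orientation; "force": force on the tool from outside, world axes, zero at the start; "moment": the same for the moment, N m; "width": finger opening in m; "gripper_force": force on a finger pad.
Only numpy, scipy, OpenCV 4.12 (cv2) and the standard library are available. Lean on these libraries where they do the work, as an engineer would, in place of code of your own. Each camera call takes 0.05 s, during which the arm holds its last target. There are 200 camera calls.

## Working session

There is one attempt and no reset: what is moved stays moved. The work goes in short steps, Python scripts to look and compute and a shell command to move; the robot and the scene stay as the last step left them, time stands still between calls to the robot, and variables do not carry over. Pictures are saved under pics/ and viewed, at most 10 in all, crops included, and the job is handed in when it is done.

```bash
mkdir -p pics; ls; python3 - <<'E'
from station import arm
import cv2
s=arm.get_state(); print({k:s[k] for k in('t','eef_pos','ee_rot','force','width')},arm.hold_point_z)
for n in("scene","top"):
    p,d=arm.grab_frame(n); cv2.imwrite(f"pics/{n}0.png",p[:,:,::-1]); c=arm.get_calibration(n); print(n,c)
E
```

```text
pics
{'t': 0.0, 'eef_pos': array([ 0.25126732, -0.625941  ,  0.22560645]), 'ee_rot': array([ 3.13987620e+00, -1.58111234e-04, -2.75995955e+00]), 'force': array([-0.04971465,  0.99556094, -0.52462416]), 'width': 0.08766259885707785} 0.0188
scene {'mtx': array([[534.71681305,   0.        , 327.28816157],
       [  0.        , 534.71681305, 234.32409421],
       [  0.        ,   0.        ,   1.        ]]), 'k1': 0.051657970795159394, 'R': array([[-0.58811196,  0.80850302, -0.02114678],
       [ 0.52755476,  0.36366708, -0.7677449 ],
       [-0.61303368, -0.46267604, -0.64040657]]), 't': array([ 0.38889518, -0.16828639,  1.66775332])}
top {'mtx': array([[488.5638228 ,   0.        , 313.5089104 ],
       [  0.        , 488.5638228 , 242.61167512],
       [  0.        ,   0.        ,   1.        ]]), 'k1': 0.011627058360963794, 'R': array([[-0.01208867, -0.99989107, -0.00846859],
       [-0.99645259,  0.01275163, -0.08318433],
       [ 0.08328326,  0.00743296, -0.99649819]]), 't': array([-0.07222705,  0.54755873,  1.43270655])}
```

View pics/scene0.png

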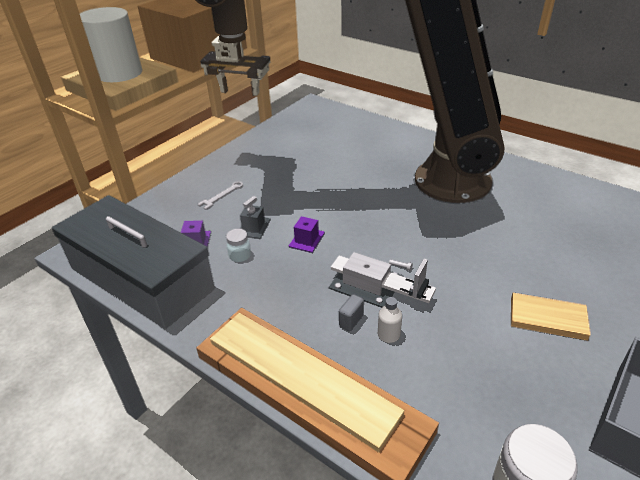

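View pics/top0.png

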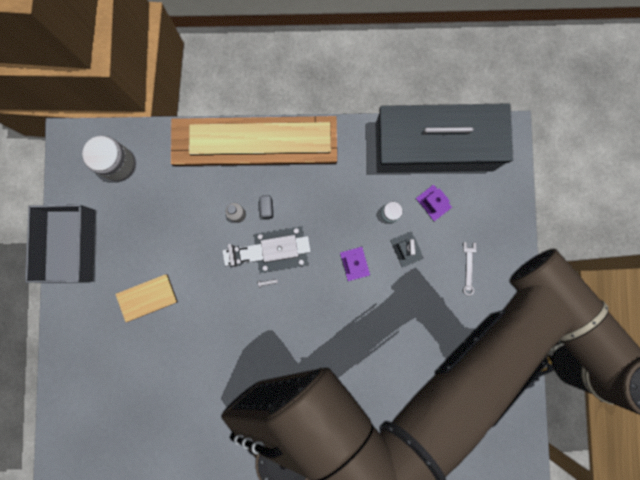

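The top view shows three holder-like blocks: a dark one at (407,248) with the T-pin in it, and purple ones at (355,263) and (434,203). The dark one fits the description. The sleeve is at (279,248), the stop plate at (232,255), the glue at (234,212), the tape at (265,207), the jar at (391,212), the bolt at (268,282) and the wrench at (469,268).

```bash
cat > h.py <<'E'
import numpy as np, cv2
from station import arm
def pts(n,d):
    c=arm.get_calibration(n); K=c['mtx']; v,u=np.mgrid[:480,:640]
    a=np.stack([(u-K[0,2])/K[0,0],(v-K[1,2])/K[1,1]],-1); r=a.copy()
    for _ in range(8): r=a/(1+c['k1']*(r**2).sum(-1,keepdims=True))
    X=np.concatenate([r*d[...,None],d[...,None]],-1)
    return (X-c['t'])@c['R']
E
python3 - <<'E'
from h import *
ims=[]
boxes={'top':[(370,215,75,65),(215,220,105,65)],'scene':[(225,185,60,55),(325,240,115,70)]}
for n in('top','scene'):
    p,d=arm.grab_frame(n); P=pts(n,d); np.save(n,P)
    for (x,y,w,h) in boxes[n]: ims.append(cv2.resize(p[y:y+h,x:x+w,::-1],(400,300),interpolation=cv2.INTER_CUBIC))
    for t in('pin_grip','holder_hole','guide_hole','stop_top'):
        for o in arm.trace(t,n)[:3]:
            m=o['mask']&(d>0); Q=P[m]; z=Q[:,2]
            zt=np.percentile(z,97); T=Q[z>zt-.006]
            r=cv2.minAreaRect((T[:,:2]*1000).astype(np.float32))
            print(n,t,round(o['score'],2),o['extent'],'ztop',zt.round(4),'rect',np.round(r[0],1),np.round(r[1],1),round(r[2],1),len(T))
cv2.imwrite('pics/crop.png',np.vstack([np.hstack(ims[:2]),np.hstack(ims[2:])]))
E
```

```text
top pin_grip 0.69 [224.5, 225.3, 86.8, 50.1] ztop 0.0947 rect [506.7 152.5] [53.6 11.4] 8.1 88
top pin_grip 0.49 [407.9, 237.8, 10.7, 15.2] ztop 0.1001 rect [ 524.3 -357.6] [39.2 12. ] 4.5 48
top holder_hole 0.91 [416.9, 184.4, 32.5, 38.1] ztop 0.0617 rect [ 665.3 -442.3] [49.5 50.6] 37.1 204
top holder_hole 0.62 [388.6, 233.7, 32.3, 36.4] ztop 0.0648 rect [ 525.7 -357.3] [48.6 50.2] 23.6 85
top holder_hole 0.55 [337.9, 248.2, 33.7, 34.5] ztop 0.0613 rect [ 484.1 -201.1] [49.7 49.8] 14.5 220
top guide_hole 0.77 [223.9, 225.0, 84.8, 46.1] ztop 0.103 rect [509.2 152.9] [58.7 11.4] 7.9 87
top stop_top 0.52 [228.1, 245.5, 12.9, 18.9] ztop 0.1107 rect [509.  151.8] [54.2  9.8] 5.7 62
scene holder_hole 0.98 [238.3, 207.1, 30.9, 34.6] ztop 0.0606 rect [ 527.9 -353. ] [50.4 51. ] 23.7 140
scene holder_hole 0.77 [182.8, 222.9, 27.4, 21.2] ztop 0.0608 rect [ 714.  -381.7] [210.5  53.2] 50.5 208
scene holder_hole 0.6 [285.6, 218.9, 39.0, 34.2] ztop 0.0607 rect [ 484.5 -198.1] [55.1 51.4] 14.2 211
scene guide_hole 0.96 [328.4, 253.9, 106.5, 53.6] ztop 0.1029 rect [561.8 154.7] [ 18.5 158.6] 87.8 116
scene stop_top 0.68 [406.9, 260.3, 20.5, 40.2] ztop 0.1116 rect [511.7 156.4] [62.2 10.1] 9.9 95
scene stop_top 0.47 [228.1, 229.3, 23.1, 28.4] ztop 0.0724 rect [ 635.9 -305.4] [50.9 49.1] 79.4 216
```

View pics/crop.png

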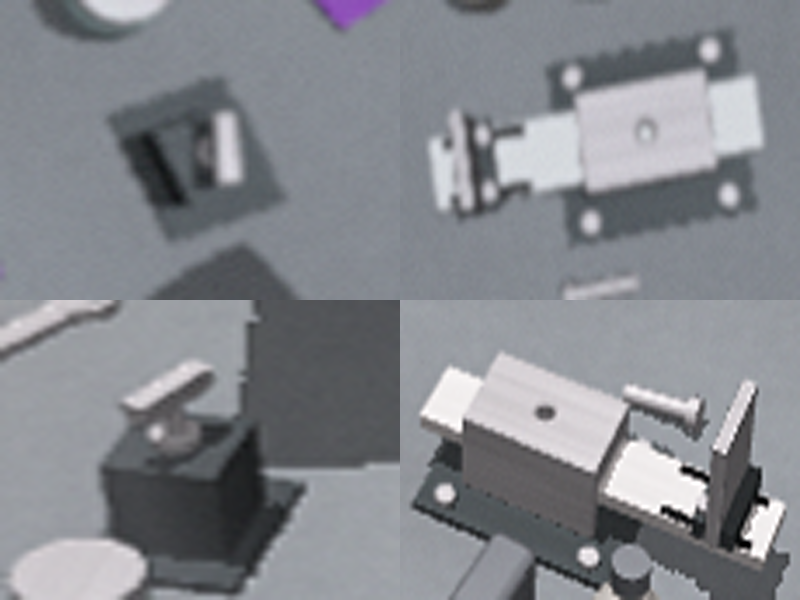

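The crop confirms it: the dark holder carries the T-pin, with its cross bar about along world x. The sleeve's hole is at the middle of its top, and the stop plate stands to its left (+y). Next I'll take finer measurements.

```bash
python3 - <<'E'
from h import *
def rect(Q,l):
    r=cv2.minAreaRect((Q[:,:2]*1000).astype(np.float32)); print(l,len(Q),np.round(r[0],1),np.round(r[1],1),round(r[2],1),'z',np.median(Q[:,2]).round(4),'mean',Q.mean(0).round(4))
def box(P,x,y,z): return P[(P[...,0]>x[0])&(P[...,0]<x[1])&(P[...,1]>y[0])&(P[...,1]<y[1])&(P[...,2]>z[0])&(P[...,2]<z[1])]
for n in('top','scene'):
    P=np.load(n+'.npy'); print(n)
    rect(box(P,(.44,.64),(-.05,.12),(.052,.068)),'sleeve')
    rect(box(P,(.44,.6),(.1,.22),(.098,.13)),'plate')
    rect(box(P,(.48,.58),(-.41,-.30),(.086,.115)),'xbar')
    rect(box(P,(.48,.58),(-.41,-.30),(.054,.0655)),'holder')
    rect(box(P,(.55,.75),(.08,.22),(.07,.14)),'glue')
    rect(box(P,(.3,.8),(-.6,.3),(-.004,.004)),'table')
    # sleeve-top local brightness: hole centroid
    p,d=arm.grab_frame(n); g=cv2.cvtColor(p,cv2.COLOR_RGB2GRAY).astype(float)
    x,y,w,h={'top':(273,242,13,13),'scene':(358,259,18,14)}[n]
    s=g[y:y+h,x:x+w]; W=np.clip(np.median(s)-8-s,0,None); v,u=np.mgrid[y:y+h,x:x+w]
    uu,vv=(u*W).sum()/W.sum(),(v*W).sum()/W.sum()
    c=arm.get_calibration(n);K=c['mtx']
    q=cv2.undistortPoints(np.array([[[uu,vv]]]),K,np.array([c['k1'],0,0,0.]))[0,0]
    ray=c['R'].T@np.r_[q,1]; o=-c['R'].T@c['t']
    for z in(.058,.0605): print('hole',round(uu,1),round(vv,1),z,(o+ray*(z-o[2])/ray[2]).round(4))
E
```

```text
top
sleeve 749 [571.7  26.8] [147.1 100.1] 8.1 z 0.0569 mean [0.5377 0.0239 0.0572]
plate 89 [509.7 153. ] [59.7 11.4] 7.9 z 0.1076 mean [0.51   0.1523 0.1075]
xbar 74 [ 526.  -357.2] [12.3 43. ] 88.5 z 0.0957 mean [ 0.5256 -0.3571  0.0954]
holder 180 [ 525.8 -357.5] [49.7 49.9] 22.7 z 0.0584 mean [ 0.5248 -0.3552  0.0585]
glue 198 [637.7 150.8] [44.9 44.2] 64.5 z 0.0825 mean [0.6355 0.1484 0.0879]
table 32330 [ 549.9 -150. ] [499.8 899.9] 0.0 z -0.0003 mean [ 5.344e-01 -1.514e-01 -2.000e-04]
hole 279.2 246.9 0.058 [0.5323 0.0206 0.058 ]
hole 279.2 246.9 0.0605 [0.5321 0.0204 0.0605]
scene
sleeve 879 [571.   29.9] [149.5 101.9] 7.6 z 0.0582 mean [0.5407 0.0293 0.0581]
plate 121 [511.7 156.3] [62.2 10.3] 8.4 z 0.11 mean [0.5153 0.1574 0.1083]
xbar 79 [ 527.8 -353.9] [45.5 16.5] 4.0 z 0.0939 mean [ 0.5297 -0.352   0.0935]
holder 177 [ 527.4 -353.3] [51.5 51.4] 23.4 z 0.0582 mean [ 0.5311 -0.3491  0.0585]
glue 390 [645.7 156.5] [38.8 47.7] 19.2 z 0.0847 mean [0.6471 0.1584 0.0889]
table 31970 [ 550. -150.] [500. 900.] 0.0 z 0.0005 mean [ 5.555e-01 -5.130e-02  5.000e-04]
hole 366.2 265.8 0.058 [0.5315 0.0236 0.058 ]
hole 366.2 265.8 0.0605 [0.5338 0.025  0.0605]
```

```bash
python3 -m crank '[[[-2.4,1,0,1],[-4.8,2,0.5,2],[-7.2,3,1,3],[-9.6,4,1.5,4],[-12,5,2,4],[-14.2,5.9,2.5,4],[-14.24,5.94,3.2,4],[-14.24,5.94,3.2,4],[-14.24,5.94,3.2,4]]]' 0 20
```

```text
t: 1.82
eef_pos: [0.5264, -0.3564, 0.1471]
ee_rot: [-3.141, 0.0, -3.109]
force: [0.5, -0.8, -0.2]
width: 0.0872
gripper_force: 0.0
```

```bash
python3 -m crank '[[[0,0,1.5,0],[0,0,2.6,0],[0,0,3.04,0],[0,0,3.04,0],[0,0,3.04,0]]]' 0 50 && python3 -m crank '[[[0,0,0,0],[0,0,0,0],[0,0,0,0],[0,0,0,0],[0,0,0,0],[0,0,0,0],[0,0,0,0],[0,0,0,0]]]' 1 50
```

```text
t: 2.45
eef_pos: [0.5272, -0.3566, 0.0721]
ee_rot: [-3.141, 0.002, -3.109]
force: [-0.6, -0.5, 1.1]
width: 0.0875
gripper_force: 0.0
t: 3.45
eef_pos: [0.5265, -0.3559, 0.0705]
ee_rot: [3.142, -0.0, -3.109]
force: [0.2, 0.5, -0.9]
width: 0.0132
gripper_force: 0.0
```

```bash
python3 -m crank '[[[0,0,0,0],[0,0,0,0],[0,0,0,0]]]' 1 50
```

```text
t: 3.82
eef_pos: [0.5265, -0.3559, 0.0705]
ee_rot: [3.142, -0.0, -3.109]
force: [0.1, -0.0, 0.3]
width: 0.0114
gripper_force: 50.0
```

```bash
python3 -m crank '[[[0,0,-0.3,0],[0,0,-0.6,0],[0,0,-1.2,0],[0,0,-2,0],[0,0,-3,0],[0,0,-4,0],[0,0,-4,0]]]'
```

```text
t: 4.7
eef_pos: [0.5278, -0.3567, 0.1744]
ee_rot: [-3.139, 0.005, -3.109]
force: [-0.2, -1.5, -1.7]
width: 0.0116
gripper_force: 50.0
```

```bash
python3 -m crank '[[[-0.1,2,0,0],[-0.2,4.3,0,0],[-0.3,6.6,0,0],[-0.4,8.9,0,0],[-0.5,11.2,0,0],[-0.69,13.5,0,0],[-0.69,15.09,0,0],[-0.69,15.09,0,0],[-0.69,15.09,0,0],[-0.69,15.09,0,0]]]'; python3 - <<'E'
from h import *
s=arm.get_state();print(s['eef_pos'],s['ee_rot'],s['force'])
ims=[]
for n,(x,y,w,h) in {'top':(245,215,66,66),'scene':(330,215,66,66)}.items():
    p,d=arm.grab_frame(n); ims.append(cv2.resize(p[y:y+h,x:x+w,::-1],(400,400),interpolation=cv2.INTER_CUBIC)); cv2.imwrite(f'pics/raw_{n}.png',p[:,:,::-1])
    np.save(n+'1',pts(n,d))
cv2.imwrite('pics/over.png',np.hstack(ims))
E
```

```text
t: 5.95
eef_pos: [0.5312, 0.0208, 0.1705]
ee_rot: [-3.141, -0.0, -3.11]
force: [-0.4, -0.0, -0.5]
width: 0.0118
gripper_force: 50.0
[0.53121916 0.02078185 0.17047189] [-3.14145576e+00 -3.14929434e-04 -3.11002389e+00] [-0.42988027 -0.00797583 -0.54748966]
```

View pics/over.png

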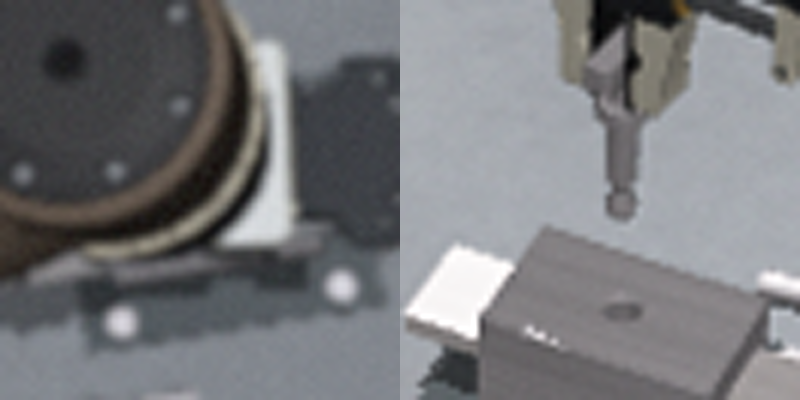

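The scene view shows the pin held upright over the sleeve, tip at about u=366, in the same column as the sleeve's hole (366,266). The top view is blocked by the arm. I'll measure the shaft relative to the hole in the scene camera.

```bash
python3 - <<'E'
from h import *
P=np.load('scene1.npy'); c=arm.get_calibration('scene'); cam=-c['R'].T@c['t']
sel=(abs(P[...,0]-.533)<.02)&(abs(P[...,1]-.023)<.02)&(P[...,2]>.095)&(P[...,2]<.15)
v,u=np.where(sel); print(len(v),u.min(),u.max(),v.min(),v.max())
for r in range(v.min(),v.max()+1):
    m=v==r
    if m.sum(): q=P[r,u[m]]; print(r,m.sum(),u[m].min(),u[m].max(),q.mean(0).round(4))
p=cv2.imread('pics/raw_scene.png'); g=cv2.cvtColor(p,cv2.COLOR_BGR2GRAY).astype(float)
print(g[228:252:2,358:375].astype(int))
print(cam)
# predicted pixels for axis at (x0,y0)
def proj(X):
    q=c['R']@X+c['t']; s=q[:2]/q[2]; s=s*(1+c['k1']*(s@s)); return c['mtx'][:2,:2]@s+c['mtx'][:2,2]
for z in(.108,.12,.135,.058): print(z,proj(np.array([.5315,.0236,z])))
E
```

```text
65 364 369 237 251
237 2 364 369 [0.5319 0.0219 0.1486]
238 5 364 368 [0.5348 0.0224 0.1479]
239 5 364 368 [0.5353 0.0228 0.1453]
240 5 364 368 [0.5346 0.0225 0.1417]
241 5 364 368 [0.5355 0.0231 0.1395]
242 5 364 368 [0.5359 0.0235 0.137 ]
243 5 364 368 [0.536  0.0236 0.1341]
244 5 364 368 [0.5368 0.0242 0.1318]
245 4 365 368 [0.5349 0.0245 0.1275]
246 3 365 367 [0.5341 0.0227 0.123 ]
247 5 364 368 [0.5317 0.0214 0.1175]
248 5 364 368 [0.5334 0.0224 0.1161]
249 5 364 368 [0.5356 0.0239 0.1154]
250 5 364 368 [0.5349 0.0236 0.1115]
251 1 366 366 [0.5365 0.0247 0.1101]
[[117 120  94  96  94 102 106  90  78  42 105 125 125 125 122 102 105]
 [165 168 160  97  75 109 101  83  99  45 103 127 124 125 120  98 113]
 [166 164 166 155  92 133 136 127 116  49  73 124 124 122 120 122 149]
 [163 164 164 158 120  90  95 105 123 121 108 105 110 135 142 170 166]
 [165 166 167 168 172 162  94  93 104 109 105 124 171 170 167 168 167]
 [170 168 168 170 168 160  91  95 104 106 105 131 173 167 166 166 168]
 [168 167 168 168 171 163  92  97 107 109 100 131 173 169 166 167 166]
 [169 167 168 168 171 161  95  98 107 104 107 147 170 171 168 171 169]
 [168 168 168 169 168 160 106  97 106 103 109 151 171 169 167 170 170]
 [169 167 169 169 170 171 152  87  89  97 129 177 173 171 171 169 168]
 [171 172 170 171 171 162  94 117 125 117 110 149 173 169 170 172 171]
 [171 169 172 170 173 167 126 107 109 107 131 174 170 171 170 168 171]]
[1.33988315 0.5184068  0.94706305]
0.108 [366.75746023 250.33684319]
0.12 [366.89038466 246.50547603]
0.135 [367.05914505 241.64997848]
0.058 [366.22265823 265.81405054]
```

```bash
python3 -m crank '[[[0,0.05,0.5,0],[0,0.05,1,0],[0,0.05,1.4,0],[0,0.05,1.7,0],[0,0.05,1.8,0],[0,0.05,1.8,0],[0,0.05,1.8,0]]]'; python3 -m crank '[[[0,0,0.06,0],[0,0,0.12,0],[0,0,0.18,0]]]'; python3 -m crank '[[[0,0,0.06,0],[0,0,0.12,0]]]'
```

```text
t: 6.92
eef_pos: [0.5316, 0.023, 0.1259]
ee_rot: [3.141, 0.001, -3.109]
force: [0.0, 0.1, -0.9]
width: 0.0115
gripper_force: 50.0
t: 7.3
eef_pos: [0.5314, 0.0229, 0.121]
ee_rot: [3.142, 0.0, -3.109]
force: [-0.0, -0.4, -0.9]
width: 0.0116
gripper_force: 50.0
t: 7.55
eef_pos: [0.5313, 0.0229, 0.1179]
ee_rot: [-3.142, -0.0, -3.109]
force: [-0.7, 0.9, -2.2]
width: 0.0116
gripper_force: 50.0
```

```bash
python3 -m crank '[[[0,0,0.06,0],[0,0,0.12,0]]]';python3 -m crank '[[[0,0,0.06,0],[0,0,0.12,0],[0,0,0.12,0]]]'
```

```text
t: 7.8
eef_pos: [0.5313, 0.0229, 0.115]
ee_rot: [3.142, -0.0, -3.109]
force: [-0.6, 0.2, -1.3]
width: 0.0116
gripper_force: 50.0
t: 8.18
eef_pos: [0.5313, 0.0229, 0.1119]
ee_rot: [-3.142, -0.0, -3.109]
force: [0.4, -0.2, -1.2]
width: 0.0115
gripper_force: 50.0
```

The pin is in the hole. I'll lower it to just above the bar.

```bash
python3 -m crank '[[[0,0,0.08,0],[0,0,0.16,0],[0,0,0.24,0],[0,0,0.32,0],[0,0,0.36,0],[0,0,0.36,0]]]';python3 -m crank '[[[0,0,0.04,0],[0,0,0.08,0],[0,0,0.08,0]]]'
```

```text
t: 8.93
eef_pos: [0.5313, 0.023, 0.1029]
ee_rot: [-3.142, -0.0, -3.109]
force: [-0.3, 1.0, -1.1]
width: 0.0113
gripper_force: 50.0
t: 9.3
eef_pos: [0.5313, 0.0229, 0.101]
ee_rot: [3.142, -0.0, -3.109]
force: [-0.9, 0.3, -2.1]
width: 0.0111
gripper_force: 50.0
```

```bash
python3 -m crank '[[[0,0,0,0],[0,0,0,0],[0,0,0,0],[0,0,0,0],[0,0,0,0],[0,0,-0.4,0],[0,0,-1,0],[0,0,-2,0],[0,0,-2,0]]]' 0.5 10; python3 -m crank '[[[0.16,1.4,0,-0.6],[0.32,2.8,0,-1.2],[0.5,4.2,0,-1.2],[0.64,5.24,0,-1.2],[0.64,5.24,0,-1.2],[0.64,5.24,0,-1.2],[0.64,5.24,0,-1.2]]]'
python3 - <<'E'
from h import *
p,d=arm.grab_frame('scene'); P=pts('scene',d)
cv2.imwrite('pics/s2.png',cv2.resize(p[200:320,310:470,::-1],(800,600),interpolation=cv2.INTER_CUBIC))
E
```

```text
t: 10.42
eef_pos: [0.533, 0.0234, 0.1542]
ee_rot: [3.14, 0.005, -3.108]
force: [-0.9, -0.2, 0.6]
width: 0.0437
gripper_force: 0.0
t: 11.3
eef_pos: [0.5111, 0.1527, 0.1511]
ee_rot: [-3.142, -0.0, -3.005]
force: [-0.1, 0.4, -0.5]
width: 0.0443
gripper_force: 0.0
```

View pics/s2.png

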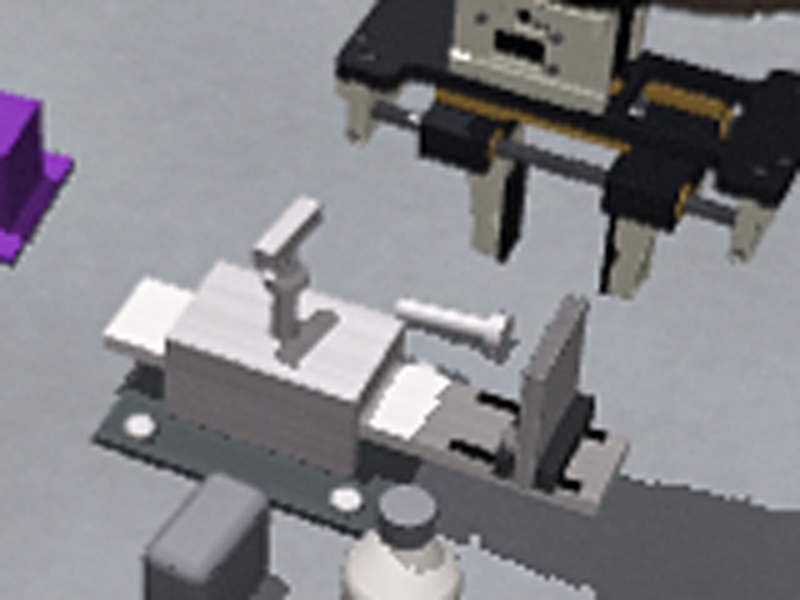

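The pin stands in the sleeve on the bar, collar about 30 mm up, and the open fingers straddle the stop plate. I'll descend and pinch it.

```bash
python3 -m crank '[[[0,0,0.8,0],[0,0,1.6,0],[0,0,2.3,0],[0,0,2.68,0],[0,0,2.68,0]]]'; python3 -m crank '[[[0,0,0,0],[0,0,0,0],[0,0,0,0],[0,0,0,0],[0,0,0,0],[0,0,0,0],[0,0,0,0]]]' 1 12
```

```text
t: 11.98
eef_pos: [0.5109, 0.1528, 0.0836]
ee_rot: [-3.141, -0.001, -3.005]
force: [-0.6, 0.7, 0.6]
width: 0.0439
gripper_force: 0.0
t: 12.85
eef_pos: [0.5113, 0.1537, 0.0843]
ee_rot: [3.141, 0.001, -3.004]
force: [-2.7, 3.8, 3.9]
width: 0.01
gripper_force: 12.0
```

```bash
python3 -m crank '[[[0,0.08,0,0],[0,0.16,0,0],[0,0.24,0,0],[0,0.32,0,0],[0,0.4,0,0],[0,0.48,0,0],[0,0.56,0,0],[0,0.64,0,0],[0,0.72,0,0],[0,0.8,0,0],[0,0.84,0,0]]]'; python3 -m crank '[[[0,0.04,0,0],[0,0.08,0,0],[0,0.12,0,0],[0,0.16,0,0]]]'
```

```text
t: 14.22
eef_pos: [0.5083, 0.1732, 0.0843]
ee_rot: [-3.14, -0.0, -3.004]
force: [1.3, -4.5, 6.1]
width: 0.0099
gripper_force: 12.0
t: 14.72
eef_pos: [0.5077, 0.1771, 0.0843]
ee_rot: [-3.14, -0.0, -3.004]
force: [-0.7, -3.3, 6.7]
width: 0.0099
gripper_force: 12.0
```

```bash
for i in 1; do python3 -m crank '[[[0,0.04,0,0],[0,0.08,0,0],[0,0.12,0,0]]]'; python3 -m crank '[[[0,0.04,0,0],[0,0.08,0,0],[0,0.12,0,0]]]'; done
```

```text
t: 15.1
eef_pos: [0.5073, 0.1803, 0.0843]
ee_rot: [-3.14, -0.0, -3.004]
force: [-0.8, -3.1, 7.0]
width: 0.0098
gripper_force: 12.0
t: 15.48
eef_pos: [0.5068, 0.1833, 0.0843]
ee_rot: [-3.14, -0.0, -3.004]
force: [-0.6, -3.5, 7.6]
width: 0.0101
gripper_force: 12.0
```

```bash
python3 -m crank '[[[0,0.04,0,0],[0,0.08,0,0],[0,0.12,0,0]]]' | grep -E 'pos|^force'
```

```text
eef_pos: [0.5065, 0.1852, 0.0843]
force: [2.3, -9.1, 6.3]
```

```bash
python3 -m crank '[[[0,0.04,0,0],[0,0.08,0,0],[0,0.12,0,0]]]' | grep -E 'pos|^force'
```

```text
eef_pos: [0.5062, 0.1859, 0.0842]
force: [8.8, -20.4, 6.3]
```

Firm resistance, so the pin has probably dropped in. I'll back off and check the pin's height.

```bash
python3 -m crank '[[[0,-0.07,0,0],[0,-0.11,0,0],[0,-0.11,0,0]]]' | grep -E 'pos|^force'
python3 - <<'E'
from h import *
p,d=arm.grab_frame('scene'); P=pts('scene',d)
Q=P[(abs(P[...,0]-.533)<.035)&(abs(P[...,1]-.022)<.03)&(P[...,2]>.07)&(P[...,2]<.14)]
print(len(Q),Q[:,2].max(),np.percentile(Q[:,2],[50,90]))
T=Q[Q[:,2]>Q[:,2].max()-.008]; r=cv2.minAreaRect((T[:,:2]*1000).astype(np.float32)); print(r)
E
```

```text
eef_pos: [0.5064, 0.1854, 0.0843]
force: [2.1, -7.2, 5.7]
156 0.11464008392813455 [0.10409315 0.11113599]
((530.0770263671875, 22.74856185913086), (46.79541015625, 13.407486915588379), 3.373474359512329)
```

```bash
python3 -m crank '[[[0,-0.05,0,0],[0,-0.09,0,0],[0,-0.09,0,0]]]' | grep -E 'pos|^force'; python3 -m crank '[[[0,0,0,0],[0,0,0,0],[0,0,0,0],[0,0,0,0],[0,0,0,0],[0,0,-1,0],[0,0,-2,0],[0,0,-2.9,0],[0,0,-2.9,0],[0,0,-2.9,0]]]' 0.5
```

```text
eef_pos: [0.5066, 0.1847, 0.0843]
force: [-1.8, -0.8, 7.3]
t: 18.27
eef_pos: [0.5063, 0.1849, 0.1561]
ee_rot: [3.142, -0.0, -3.004]
force: [-0.9, -0.3, 0.3]
width: 0.0433
gripper_force: 0.0
```

```bash
python3 -m crank '[[[0,-1.6,0,0.6],[0,-3.2,0,1.2],[-0.05,-4.8,0,1.2],[-0.09,-6.2,0,1.2],[-0.09,-6.56,0,1.2],[-0.09,-6.56,0,1.2],[-0.09,-6.56,0,1.2],[-0.09,-6.56,0,1.2]]]'; python3 -m crank '[[[0,0,0.8,0],[0,0,1.6,0],[0,0,2.3,0],[0,0,2.74,0],[0,0,2.74,0]]]'; python3 -m crank '[[[0,0,0,0],[0,0,0,0],[0,0,0,0],[0,0,0,0],[0,0,0,0],[0,0,0,0],[0,0,0,0]]]' 1 40
```

```text
t: 19.27
eef_pos: [0.5313, 0.0237, 0.1565]
ee_rot: [3.142, -0.0, -3.108]
force: [-0.5, -0.0, -0.6]
width: 0.0437
gripper_force: 0.0
t: 19.9
eef_pos: [0.531, 0.0231, 0.0875]
ee_rot: [-3.141, -0.001, -3.108]
force: [0.2, -0.2, 1.6]
width: 0.0437
gripper_force: 0.0
t: 20.78
eef_pos: [0.5317, 0.0229, 0.0883]
ee_rot: [3.142, 0.001, -3.109]
force: [0.6, -0.1, 4.1]
width: 0.0117
gripper_force: 39.9
```

```bash
python3 -m crank '[[[0,0,0.06,0],[0,0,0.12,0],[0,0,0.18,0]]]'| grep -E 'pos|^force'; python3 -m crank '[[[0,0,0.04,0],[0,0,0.08,0]]]'| grep -E 'pos|^force'
```

```text
eef_pos: [0.5324, 0.023, 0.0849]
force: [-1.9, 0.0, 10.8]
eef_pos: [0.5322, 0.0231, 0.0826]
force: [-1.9, 0.1, 12.2]
```

```bash
python3 -m crank '[[[0,0,0.04,0],[0,0,0.08,0],[0,0,0.12,0]]]'| grep -E 'pos|^force'; python3 -m crank '[[[0,0,0.04,0],[0,0,0.08,0]]]'| grep -E 'pos|^force'
```

```text
eef_pos: [0.5318, 0.0231, 0.0789]
force: [0.0, 0.9, 3.6]
eef_pos: [0.5316, 0.023, 0.0765]
force: [0.8, 1.1, 1.5]
```

```bash
python3 -m crank '[[[0,0,0.04,0],[0,0,0.08,0]]]'| grep -E 'pos|^force'; python3 -m crank '[[[0,0,0.04,0],[0,0,0.08,0]]]'| grep -E 'pos|^force'
```

```text
eef_pos: [0.5318, 0.0231, 0.0747]
force: [-2.6, 2.5, 10.1]
eef_pos: [0.532, 0.0231, 0.0745]
force: [-8.0, 3.7, 28.8]
```

The pin clicked and then met firm resistance after 13.8 mm of travel. I'll relax, let go, rise and check.

```bash
python3 -m crank '[[[0,0,-0.08,0],[0,0,-0.1,0],[0,0,-0.1,0]]]'| grep -E 'pos|^force'; python3 -m crank '[[[0,0,0,0],[0,0,0,0],[0,0,0,0],[0,0,0,0],[0,0,0,0],[0,0,-1,0],[0,0,-2,0],[0,0,-3,0],[0,0,-4,0],[0,0,-4,0]]]' 0.5;python3 - <<'E'
from h import *
p,d=arm.grab_frame('scene'); P=pts('scene',d)
Q=P[(abs(P[...,0]-.533)<.035)&(abs(P[...,1]-.022)<.03)&(P[...,2]>.08)&(P[...,2]<.12)]
print(len(Q),Q[:,2].max(),np.percentile(Q[:,2],[50,90]),Q.mean(0))
cv2.imwrite('pics/s3.png',cv2.resize(p[220:310,320:440,::-1],(800,600),interpolation=cv2.INTER_CUBIC))
E
```

```text
eef_pos: [0.5315, 0.023, 0.0749]
force: [0.4, 1.7, 2.3]
t: 24.15
eef_pos: [0.5326, 0.0232, 0.1771]
ee_rot: [3.141, 0.004, -3.109]
force: [-0.8, 0.0, -1.0]
width: 0.0437
gripper_force: 0.0
106 0.09921466271721395 [0.09488362 0.09766137] [0.53316887 0.02561303 0.0935106 ]
```

View pics/s3.png

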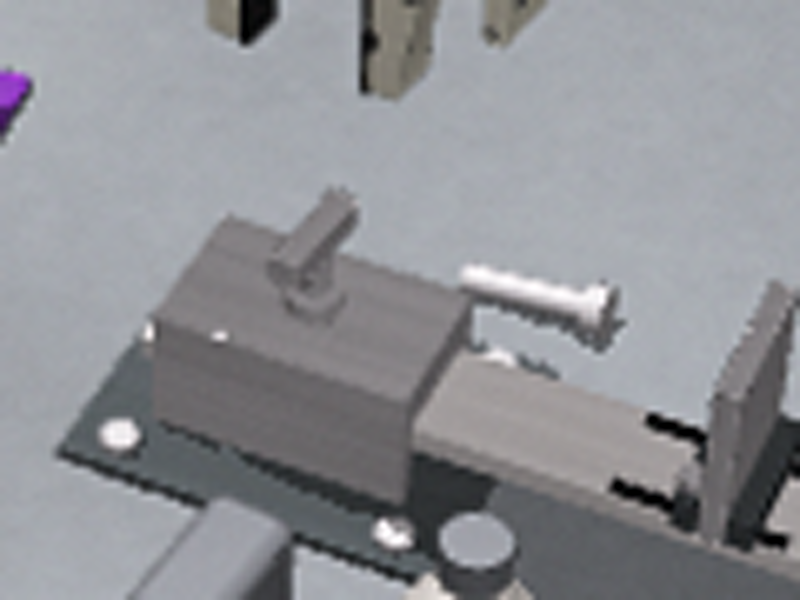

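The collar lies flat on the sleeve, the pin is upright with its top at about 0.096 m, and the gripper is clear of it. Handing in.

```bash
python3 -c "
from station import arm
print(arm.job_done())"
```

```text
the job is handed in; nothing more can be done
None
```

The pin is clicked home through the sleeve and bar, its collar flat on the sleeve and the gripper clear; I handed the job in at about 24 s, the highest wrist force I read was about 30 N, and no verdict was shown.

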